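Slide the reading ring over the orange-domed lamp

TASK

Take the test carriage by its blue handle and slide it along its rail until its black reading ring stands centred over the dome of the lamp that has the orange dome, then let go of it. Leave all three lamps standing where they are.

Things in the scene. Friction and masses are not known exactly. Their poses are not given: they have to be found in the camera images.
- carriage: Carriage on an aluminium rail. Origin: centre of its upright blue handle, 40 (x) x 28 (y) x 54 mm tall, 125 mm above the table, sides free. It slides only along its own level y axis (400 mm travel, about 4 N friction, stays where left) and starts near the +y end, lamps on its -y side. An arm holds a level black ring (72 mm, bore 62) centred 105 mm along +x, underside 100 mm above the table.
- lamp_orange: The lamp to read: housing 80 x 80 x 55 mm, grey below, white above, orange dome 42 mm across and 12 high on top. Origin: centre of its underside, z up. Stands loose (0.25 kg) on an 18 mm board, in any place of the row of three beside the rail, under the ring's path (15 mm clear). The ring is centred over it when its y in the carriage's frame is 0.
- lamp_white: Bystander: the same lamp with a white dome, in the same row. Origin at the centre of its underside.
- lamp_blue: Bystander: the same lamp with a blue dome, in the same row. Origin at the centre of its underside.
There are look-alikes about, which are no part of the job. What is shaped like the lamp_orange but purple or yellow is not meant.

How it is judged (in metres and radians):
At the end, for the whole second after the job is handed in: The carriage is at rest with the ring's centre within 12 mm, along the rail, of the middle of the orange-domed lamp, and all three lamps stand upright (within 10 degrees) within 15 mm of where they began (y of lamp_orange in the frame of carriage between -0.012 and 0.012 m and linear speed of carriage below 0.01 m/s and distance of each of lamp_orange, lamp_white, lamp_blue from where it was at the start of the episode below 0.015 m and angle between each of lamp_orange, lamp_white, lamp_blue's own z axis and vertical below 0.17 rad); the robot touches nothing.
It fails at once if a lamp is shoved more than 25 mm from where it began (distance of any of lamp_orange, lamp_white, lamp_blue from where it was at the start of the episode above 0.025 m).
It also fails if it takes over 38 s, if anything falls off the work surface, if the arm or the gripper's body presses on something with over 40 N, if the wrist force passes 120 N, or if a joint passes its speed limit or range.

ROBOT

A 7-joint arm with a two-finger parallel gripper is mounted at the origin on the work surface. World frame = base frame: x ahead of the robot, y to its left, z up, the work surface at z = 0. Lengths are in mm, angles in rad, forces in N, time in s.
With the tool pointing down it reaches from about 425 to 825 mm from the base axis. Payload 3.6 kg.
Tool frame: the origin (TCP) lies on the centre line of the jaws, within the pads' length; the fingertips stand 14 mm ahead of it and the grasp point (between the pads) lies 5 mm behind it (tcp_to_tips is the distance from the TCP to the fingertips, in mm); z points along the fingers, y is the line along which they close (so a half turn about z gives the same grasp; the last joint's range is limited). The gripper opens to 93 mm and grips with 3 to 60 N. Pads are 15 mm wide; open, the fingers measure 128 mm over their backs; the gripper's body (75 mm by 188 mm) begins 65 mm behind the grasp point.
Start: joints at [1.109, 0.615, -0.013, 1.423, 0.008, 1.103, -0.04], TCP at [274.395, -589.211, 232.64] pointing down, gripper open.
Joint ranges: [-3.12, 3.12], [-0.3, 2.06], [-1.34, 1.32], [0.26, 2.42], [-1.36, 4.5], [0.01, 1.98], [-2.84, 2.84]. Speed limits (rad/s): [2.79, 2.79, 3.14, 3.14, 3.14, 3.14, 3.14].

INTERFACE

Orientations are given as a unit quaternion [w, x, y, z].
In Python, from rig import * gives the robot as it stands. The module is installed in compiled form; this text tells all that it offers.
- The arm moves only by the tool apply_moves, never from a script. Its argument "commands" is one flat list of numbers, 7 for each row, row after row: the shift along the world's x, y, z in mm, then the turn, a rotation vector about the world's x, y, z in degrees, then the closure, from 0 (fully open) to 1 (shut). In form: [tx, ty, tz, rx, ry, rz, fingers, tx, ty, tz, rx, ry, rz, fingers, ...]. A call has 1 to 10 rows; each row is the pose to reach, as a shift and turn from the pose commanded when the call began; what a row does not reach only later rows make up. A row lasts 1/8 s, in which the tool goes at most 62.5 mm and 10.7 degrees, less where a joint would pass 70% of its speed; a pose out of reach is approached as far as the arm can. A call with a gripper value outside its range is refused whole. The fingers move at their own pace and stop on an object; "force" is the grip in N (left out, the last holds). Time passes only in rows, so rows that repeat a pose let the fingers close. It gives the time, the measured TCP pose, the force, the opening and the grip force at its end, in the units of the state.
- sense(): the state, without advancing time (a new reading comes with each control period).
- camera(name): name is "scene" or "top" or "wrist"; returns a dict with "frame" (384x512x3 uint8, red, green, blue), "z_map" (384x512 float32, mm along the optical axis (not along the pixel's ray), 0 where there is no reading), "mtx" (3x3 intrinsics, pixels), "rvec" (rotation vector, rad) and "tvec" (3), from world to camera coordinates, as OpenCV has them. Camera axes: x right, y down, z forward; pixel columns grow to the right and rows downward; lengths in mm; the calibration is good to about 2 mm. The wrist camera is an equidistant fisheye: a pixel r from the principal point sees the ray r / f radians off the axis. A picture is of the moment at which its call begins.
- sign_off(): hands the job in; it is judged then, once.
The state is a dict: "t": time; "joints": joint angles; "qd": joint speeds; "joint_torque": joint torques, N m; "tcp_pos": TCP position; "orientation": TCP orientation; "force": force on the tool from outside, world axes, zero at the start; "moment": the same for the moment, N m; "grip_width": finger opening in mm; "grip_force": force on a finger pad.
Only numpy, scipy, OpenCV 4.12 (cv2) and the standard library are available. Lean on these libraries where they do the work, as an engineer would, in place of code of your own. Each camera call takes 0.05 s, during which the arm holds its last target. There are 200 camera calls.

## Working session

There is one attempt and no reset: what is moved stays moved. The work goes in short steps, Python scripts to look and compute and a tool call to move; the robot and the scene stay as the last step left them, time stands still between calls to the robot, and variables do not carry over. Pictures are saved under pics/ and viewed, at most 10 in all, crops included, and the job is handed in when it is done.

Besides the shell and the picture viewer there is one more tool, called after "Request:" by a JSON object that holds its "api" and its "payload", one argument or row to a line. apply_moves: Moves the arm, as the interface text tells. Its arguments: {"type":"object","properties":{"commands":{"type":"array","items":{"type":"number"}},"force":{"type":"number"}},"required":["commands"]}

```bash
mkdir -p pics
cat > h.py <<'E'
from rig import *
import numpy as np, cv2
def cloud(c):
    z=c["z_map"].astype(float); K=c["mtx"]; R,_=cv2.Rodrigues(np.array(c["rvec"],float)); t=np.array(c["tvec"],float).ravel()
    v,u=np.mgrid[:z.shape[0],:z.shape[1]]
    P=np.stack([(u-K[0][2])/K[0][0]*z,(v-K[1][2])/K[1][1]*z,z],-1)
    W=(P-t)@R; W[z==0]=np.nan
    return W
E
python3 - <<'E'
from h import *
a=camera("scene");b=camera("top")
np.savez("c.npz",s=a["frame"],t=b["frame"],ws=cloud(a),wt=cloud(b))
cv2.imwrite("pics/a.png",a["frame"][...,::-1]);cv2.imwrite("pics/b.png",b["frame"][...,::-1])
s=sense();print(s["t"],s["tcp_pos"],s["orientation"],s["grip_width"])
E
```

```text
0.1 [ 274.11236296 -588.63335799  231.60297236] [-1.12162733e-03  9.76345626e-01  2.16212611e-01 -2.61227790e-04] 93.19028063475209
```

View pics/a.png

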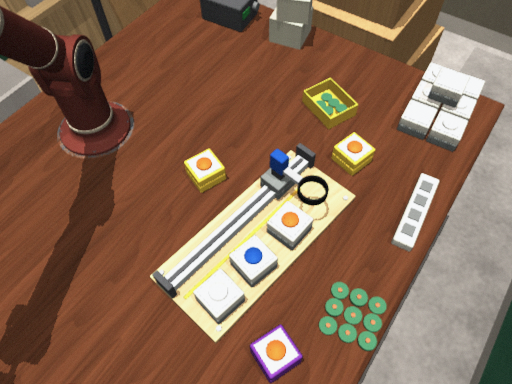

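View pics/b.png

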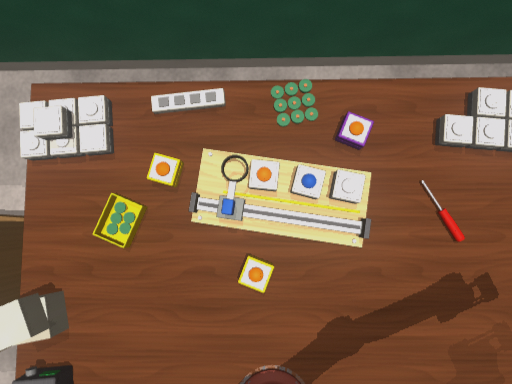

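The scene view shows the carriage at the rail's far end: blue handle (280,160), ring (313,190). The top view shows the handle at (228,207) and the ring at (235,168).

Orange domes in the top view are at (264,174) with a grey/white housing on the board, (164,169) and (256,274) yellow, and (356,129) purple. The one at (264,174) fits: it has a grey housing and stands in the row of three beside the rail. I'll confirm it in a crop and measure.

Run:
```python
from h import *
d=np.load("c.npz")
cv2.imwrite("pics/c.png",cv2.resize(d["t"][135:255,180:380,::-1],None,fx=4,fy=4,interpolation=cv2.INTER_CUBIC))
for n,w in(("t","wt"),("s","ws")):
    im=d[n];W=d[w];h=cv2.cvtColor(im,cv2.COLOR_RGB2HSV);H,S,V=h[...,0],h[...,1],h[...,2]
    box=np.zeros(H.shape,bool)
    if n=="t": box[150:250,190:375]=1
    else: box[140:335,150:360]=1
    zz=W[...,2]
    def rep(name,m):
        P=W[m&box&~np.isnan(zz)]
        v,u=np.nonzero(m&box)
        print(n,name,len(P),P.mean(0).round(1),np.median(P,0).round(1),P.min(0).round(0),P.max(0).round(0),(u.mean().round(1),v.mean().round(1)))
    rep("orange",(H>5)&(H<18)&(S>200)&(V>190)&(zz>70)&(zz<95))
    rep("bluehandle",(H>105)&(H<128)&(S>150)&(zz>110))
    rep("handletop",(H>105)&(H<128)&(S>150)&(zz>145))
    rep("bluedome",(H>100)&(H<128)&(S>150)&(zz<95)&(zz>70))
    rep("ring",(V<50)&(zz>92)&(zz<115))
    m=(S<60)&(zz>66)&(zz<80)&box
    nl,lab,st,cen=cv2.connectedComponentsWithStats(m.astype(np.uint8))
    for i in range(1,nl):
        if st[i,4]>60:
            P=W[lab==i]; r=cv2.minAreaRect(P[:,:2].astype(np.float32)); print(n,"white",P.mean(0).round(1),r)
    m=(H>108)&(H<128)&(S>150)&(zz>145)&box
    print("handle rect",cv2.minAreaRect(W[m][:,:2].astype(np.float32)))
    m=(V<80)&(zz>25)&(zz<95)&box&(S<90)
    nl,lab,st,cen=cv2.connectedComponentsWithStats(m.astype(np.uint8))
    for i in range(1,nl):
        if st[i,4]>40: print(n,"dark",st[i,4],cen[i].round(0),W[lab==i].mean(0).round(1))
    bm=(H>20)&(H<32)&(S>60)&(zz>10)&(zz<26)&box
    print("board",cv2.minAreaRect(W[bm][:,:2].astype(np.float32)))
```

```text
t orange 126 [646.6  23.   83.3] [646.5  22.7  83.3] [630.   6.  77.] [664.  39.  88.] (np.float64(263.9), np.float64(174.0))
t bluehandle 141 [554.7 116.4 153.2] [555.4 116.7 153.3] [535. 104. 150.] [573. 130. 157.] (np.float64(227.1), np.float64(206.3))
t handletop 141 [554.7 116.4 153.2] [555.4 116.7 153.3] [535. 104. 150.] [573. 130. 157.] (np.float64(227.1), np.float64(206.3))
t bluedome 143 [627.6 -99.2  83.3] [626.9 -99.7  83.6] [ 610. -117.   77.] [646. -82.  90.] (np.float64(308.6), np.float64(180.6))
t ring 3 [686.8 114.8 110.8] [686.7 116.6 111.3] [684. 108. 109.] [689. 119. 112.] (np.float64(229.7), np.float64(158.0))
t white [647.6  23.6  74.6] ((648.6072998046875, 23.44218635559082), (79.0595932006836, 79.70250701904297), 83.4775619506836)
t white [628.2 -98.8  74.4] ((629.03125, -99.59060668945312), (79.97396850585938, 78.92804718017578), 74.85438537597656)
t white [ 614.5 -207.6   74.5] ((615.615234375, -209.16830444335938), (80.164794921875, 79.71612548828125), 77.86511993408203)
t white [572.2 221.   74.1] ((571.459716796875, 221.76622009277344), (14.039056777954102
[... 1869 characters left out ...]
79.76374816894531), 78.9515609741211)
s white [ 498.7 -258.7   73.1] ((498.0334777832031, -258.30694580078125), (14.525728225708008, 54.075557708740234), 81.29058837890625)
handle rect ((555.212646484375, 114.38545227050781), (27.511083602905273, 37.438446044921875), 79.45264434814453)
s dark 148 [306. 156.] [575.8 214.7  54.7]
s dark 57 [278. 175.] [558.  107.3  82.2]
s dark 188 [279. 188.] [570.8  96.6  49.7]
s dark 102 [288. 239.] [661.8  -4.1  33.6]
s dark 83 [259. 275.] [ 655.8 -119.2   33.6]
s dark 96 [168. 290.] [ 513.9 -263.6   49.5]
s dark 66 [230. 311.] [ 651.4 -221.8   32.9]
board ((590.696533203125, -18.736236572265625), (480.4521179199219, 515.6891479492188), 27.620590209960938)
```

View pics/c.png

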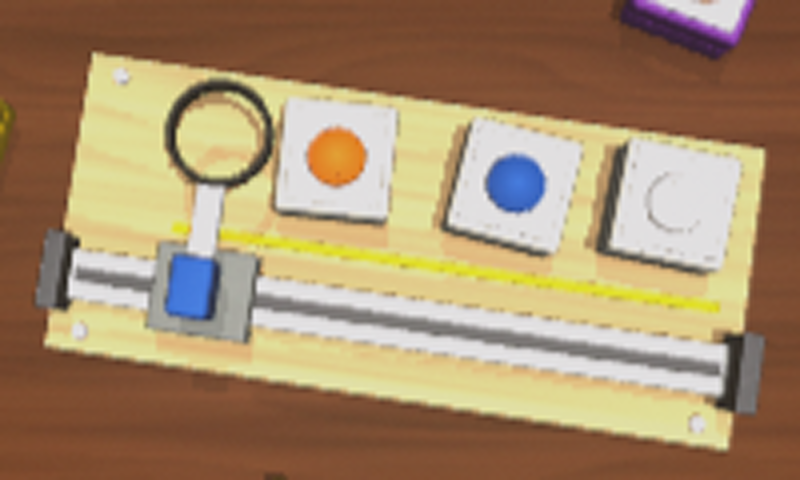

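The crop confirms it: the orange-domed lamp on the board has a white top and grey base. It is next to the ring, with the blue and white lamps beyond. It lies 77.7 mm along the rail from the ring, and the rail is turned 8.6° from world y.

Now I'll move above the handle with the jaws closing along the rail (turn −33.6°).

Request:
{"api": "apply_moves", "payload": {
  "commands": [20,50,0,0,0,-2.4,0,40,100,0,0,0,-4.8,0,60,150,0,0,0,-7.2,0,80,200,0,0,0,-9.6,0,100,250,0,0,0,-12,0,120,300,0,0,0,-14.4,0,140,350,0,0,0,-16.8,0,160,400,0,0,0,-19.2,0,180,450,0,0,0,-21.6,0,200,500,0,0,0,-24,0]
}}

```text
t: 1.35
tcp_pos: [474.6, -87.5, 232.5]
orientation: [-0.0, 1.0, 0.008, -0.0]
force: [0.5, -0.7, -0.6]
grip_width: 92.9
grip_force: 0.0
```

Request:
{"api": "apply_moves", "payload": {
  "commands": [20,51,0,0,0,-2.4,0,40,102,0,0,0,-4.8,0,60,153,0,0,0,-7.2,0,81,204,0,0,0,-9.6,0,81,204,0,0,0,-9.6,0,81,204,0,0,0,-9.6,0,81,204,0,0,0,-9.6,0]
}}

```text
t: 2.22
tcp_pos: [555.1, 112.5, 232.5]
orientation: [0.001, 0.997, -0.077, -0.0]
force: [-0.6, -0.3, 0.1]
grip_width: 92.9
grip_force: 0.0
```

Run:
```python
from h import *
from scipy.spatial.transform import Rotation as R
s=sense();print(s["t"],s["tcp_pos"],s["force"],s["joints"]);q=s["orientation"];print(R.from_quat([q[1],q[2],q[3],q[0]]).as_matrix().round(3))
c=camera("wrist");cv2.imwrite("pics/w.png",c["frame"][...,::-1])
```

```text
2.225 [555.08082706 112.5094553  232.54812162] [-0.59909229 -0.28832338  0.09710879] [-0.2430321   0.48366398  0.00592938  1.67226728 -0.00200314  0.98652678
 -1.96119912]
[[ 0.988 -0.153 -0.001]
 [-0.153 -0.988 -0.001]
 [-0.     0.001 -1.   ]]
```

View pics/w.png

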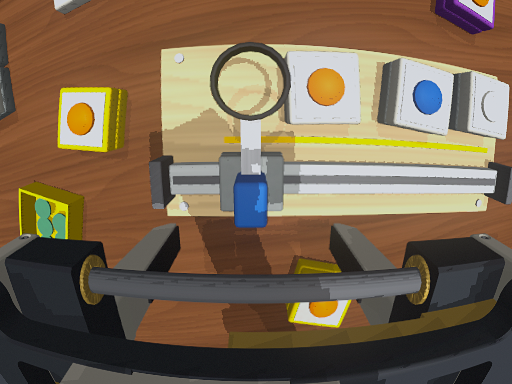

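The wrist picture shows the handle (250,200) midway between the open fingers (about 155 and 350), with the jaws aligned to the rail. I'll descend and grip.

Request:
{"api": "apply_moves", "payload": {
  "commands": [0,2,-30,0,0,0,0,0,2,-60,0,0,0,0,0,2,-85,0,0,0,0,0,2,-102,0,0,0,0,0,2,-102,0,0,0,0,0,2,-102,0,0,0,1,0,2,-102,0,0,0,1,0,2,-102,0,0,0,1,0,2,-102,0,0,0,1,0,2,-102,0,0,0,1],
  "force": 20
}}

```text
t: 3.52
tcp_pos: [555.4, 116.9, 130.8]
orientation: [-0.0, 0.997, -0.075, 0.0]
force: [0.3, 0.9, 0.1]
grip_width: 47.3
grip_force: 0.0
```

Request:
{"api": "apply_moves", "payload": {
  "commands": [0,0,0,0,0,0,1,0,0,0,0,0,0,1,0,0,0,0,0,0,1]
}}

```text
t: 3.9
tcp_pos: [555.3, 116.4, 130.6]
orientation: [0.0, 0.997, -0.075, -0.0]
force: [-0.8, -0.8, 0.8]
grip_width: 27.7
grip_force: 20.0
```

```bash
cat > m.py <<'E'
from h import *
s=sense();print(s["t"],s["tcp_pos"],s["force"],s["grip_width"],s["grip_force"])
c=camera("top");d=camera("scene")
cv2.imwrite("pics/top_%d.png"%(s["t"]*1000),cv2.resize(c["frame"][135:255,180:380,::-1],None,fx=4,fy=4))
for n,c in(("t",c),("s",d)):
    W=cloud(c);zz=W[...,2];h=cv2.cvtColor(c["frame"],cv2.COLOR_RGB2HSV);H,S,V=h[...,0],h[...,1],h[...,2]
    m=(S<60)&(zz>66)&(zz<80)&(W[...,0]>575)&(W[...,0]<700)&(abs(W[...,1])<260)
    nl,lab,st,_=cv2.connectedComponentsWithStats(m.astype(np.uint8))
    for i in range(1,nl):
        if st[i,4]>60: print(n,"lamp",cv2.minAreaRect(W[lab==i][:,:2].astype(np.float32)))
    m=(V<90)&(S<110)&(zz>97)&(zz<116)&(W[...,0]>600)&(W[...,0]<700)&(abs(W[...,1])<200)
    P=W[m][:,:2]
    if len(P)>5: print(n,"ring",len(P),cv2.minEnclosingCircle(P.astype(np.float32)))
    m=(H>105)&(H<128)&(S>150)&(zz>145)&(zz<165)&(abs(W[...,0]-550)<40)
    if m.sum()>5: print(n,"handle",m.sum(),cv2.minAreaRect(W[m][:,:2].astype(np.float32)))
E
python3 m.py
```

```text
3.9 [555.31194141 116.35235116 130.58654793] [-0.79530178 -0.84409073  0.80278384] 27.730929720853894 19.999995231628418
t lamp ((648.4994506835938, 23.558292388916016), (78.62508392333984, 79.5641098022461), 83.23686981201172)
t lamp ((629.1358032226562, -99.68302917480469), (80.22783660888672, 79.03482818603516), 74.96179962158203)
t lamp ((615.4935302734375, -209.02635192871094), (80.14591979980469, 79.65734100341797), 78.1466293334961)
t ring 32 ((657.83349609375, 100.55380249023438), 33.68436813354492)
s lamp ((578.3987426757812, 99.84355163574219), (45.79930877685547, 8.731913566589355), 80.71685028076172)
s lamp ((647.49609375, 21.810945510864258), (81.12677001953125, 78.46031188964844), 83.83760833740234)
s lamp ((628.6864013671875, -101.35206604003906), (80.3790512084961, 78.58262634277344), 75.22985076904297)
s lamp ((614.3815307617188, -211.41661071777344), (80.00057983398438, 78.96853637695312), 78.54317474365234)
s ring 147 ((648.9822998046875, 97.79159545898438), 44.25586700439453)
s handle 56 ((568.1598510742188, 112.47286987304688), (26.611772537231445, 10.062253952026367), 79.06120300292969)
```

Gripped at 27.7 mm, which matches the 28 mm handle. Now I'll slide about 78 mm along the rail.

Request:
{"api": "apply_moves", "payload": {
  "commands": [-1.5,-9.9,0,0,0,0,1,-3,-19.8,0,0,0,0,1,-4.5,-29.7,0,0,0,0,1,-6,-39.6,0,0,0,0,1,-7.5,-49.5,0,0,0,0,1,-9,-59.4,0,0,0,0,1,-10.4,-68.6,0,0,0,0,1,-11.7,-77,0,0,0,0,1,-11.7,-77,0,0,0,0,1,-11.7,-77,0,0,0,0,1],
  "force": 25
}}

```text
t: 5.25
tcp_pos: [543.4, 37.4, 130.6]
orientation: [0.001, 0.997, -0.076, -0.0]
force: [0.8, -3.3, -2.2]
grip_width: 28.0
grip_force: 25.0
```

```bash
python3 m.py; ls pics
```

```text
5.25 [543.36223497  37.38405727 130.58377141] [ 0.80874437 -3.26236523 -2.19139414] 27.985373084093794 25.02186745405197
t lamp ((656.4911499023438, 24.46193504333496), (53.55579376220703, 61.57356262207031), 16.578536987304688)
t lamp ((629.0947265625, -99.62806701660156), (80.31095886230469, 79.00682067871094), 75.09213256835938)
t lamp ((615.6133422851562, -209.30142211914062), (79.80693054199219, 79.94669342041016), 77.75601196289062)
t ring 16 ((665.4212036132812, 23.88681983947754), 25.41107177734375)
s lamp ((632.2385864257812, 44.72317886352539), (58.91138458251953, 43.10692596435547), 32.959781646728516)
s lamp ((647.2620239257812, 21.818391799926758), (79.65430450439453, 79.64280700683594), 83.80661010742188)
s lamp ((628.0989990234375, -101.29286193847656), (80.2413558959961, 79.0538330078125), 75.6212158203125)
s lamp ((613.53125, -211.2047119140625), (79.91490936279297, 80.70980072021484), 78.56072998046875)
s ring 140 ((646.0697021484375, 20.712749481201172), 35.5611572265625)
s handle 59 ((556.8153076171875, 34.20072937011719), (26.451343536376953, 11.334541320800781), 79.99224853515625)
a.png
b.png
c.png
top_3900.png
top_5250.png
w.png
```

The scene camera puts the ring centre at (646.1, 20.7) and the lamp at (647.3, 21.8), so they agree to about 1 mm. I'll release and rise.

Request:
{"api": "apply_moves", "payload": {
  "commands": [0,0,0,0,0,0,0.5,0,0,0,0,0,0,0.2,0,0,0,0,0,0,0,0,0,0,0,0,0,0,0,0,0,0,0,0,0,0,0,0,0,0,0,0,0,0,30,0,0,0,0,0,0,75,0,0,0,0,0,0,125,0,0,0,0,0,0,170,0,0,0,0]
}}

```text
t: 6.6
tcp_pos: [543.6, 39.8, 302.5]
orientation: [-0.0, 0.997, -0.075, 0.0]
force: [1.1, -0.7, 0.3]
grip_width: 93.0
grip_force: 0.0
```

Request:
{"api": "apply_moves", "payload": {
  "commands": [-20,-50,0,0,0,0,0,-40,-100,0,0,0,0,0,-50,-150,0,0,0,0,0,-55,-200,0,0,0,0,0,-60,-250,0,0,0,0,0,-60,-250,0,0,0,0,0,-60,-250,0,0,0,0,0]
}}

```text
t: 7.48
tcp_pos: [483.7, -209.4, 300.4]
orientation: [-0.001, 0.997, -0.075, -0.0]
force: [0.7, 0.3, 1.1]
grip_width: 93.2
grip_force: 0.0
```

```bash
python3 m.py; cp pics/top_[6-9]*.png pics/end.png
```

```text
7.475 [ 483.73658357 -209.3682872   300.43883571] [0.74358702 0.32087146 1.10333562] 93.19638592701804 0.0
t lamp ((652.1957397460938, 22.685821533203125), (61.180442810058594, 59.61308670043945), 89.7084732055664)
t lamp ((629.1951904296875, -99.7337875366211), (79.83131408691406, 79.27153778076172), 75.29632568359375)
t lamp ((615.3650512695312, -209.1295928955078), (80.59386444091797, 79.27024841308594), 77.75787353515625)
t lamp ((635.7858276367188, 51.80549240112305), (25.145605087280273, 47.899383544921875), 89.62018585205078)
t lamp ((618.71240234375, -4.993473052978516), (25.19236183166504, 48.9358024597168), 45.02175521850586)
t ring 22 ((645.5169677734375, 23.825725555419922), 33.530975341796875)
t handle 143 ((542.9681396484375, 38.468482971191406), (25.484342575073242, 36.25287628173828), 81.81993103027344)
s lamp ((638.1303100585938, 39.772464752197266), (48.773780822753906, 54.48300552368164), 89.14061737060547)
s lamp ((647.654052734375, 21.646841049194336), (80.58431243896484, 77.91175079345703), 83.53241729736328)
s lamp ((628.5769653320312, -101.4284439086914), (80.94686889648438, 78.8106918334961), 75.7401351928711)
s lamp ((614.3685302734375, -211.22312927246094), (79.84046173095703, 79.6453857421875), 78.58273315429688)
s ring 139 ((646.5827026367188, 19.894458770751953), 35.298240661621094)
s handle 177 ((543.1433715820312, 36.25468826293945), (27.450550079345703, 37.28168869018555), 82.39458465576172)
```

View pics/end.png

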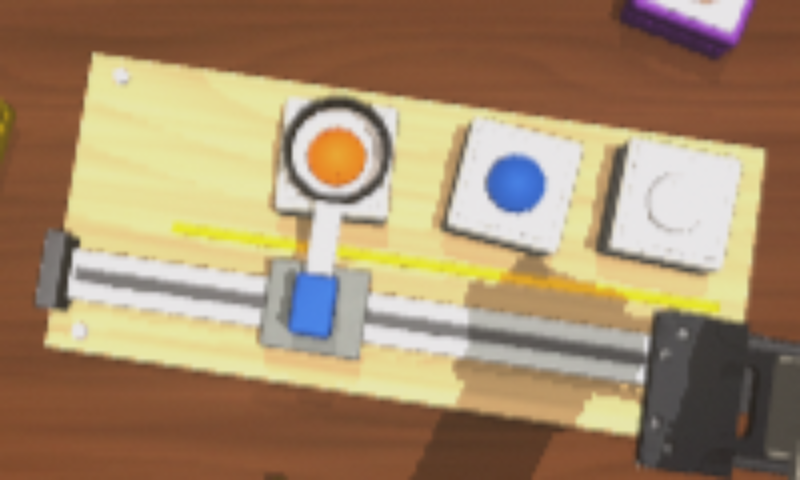

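The ring (337,150) encircles the orange dome (336,156), centred to 1–2 mm along the rail. The lamps haven't moved and the gripper is clear.

```bash
python3 -c "
from rig import *
print(sign_off())"
```

```text
the job is handed in; nothing more can be done
None
```

The job is handed in: the carriage's ring is centred over the orange-domed lamp to about 1–2 mm along the rail by camera, the handle is released with the arm clear, and all three lamps stand where they began.

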